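# Wedge the rocking surface plate

### The arm

A 6-joint arm with a two-finger parallel gripper is mounted at the origin on a cart in front of the work surface, level with it; the furniture and walls round the work are solid. World frame = base frame: x ahead of the robot, y to its left, z up, the work surface at z = 0. Lengths are in m, angles in rad, forces in N, time in s.
With the tool pointing down it reaches from about 0.375 to 0.9 m from the base axis. Payload 3.1 kg.
Tool frame: the origin (TCP) lies at the centre of the arm's flange, where the gripper is bolted on; the fingertips stand 182 mm ahead of it and the grasp point (between the pads) lies 164 mm ahead of it; z points along the fingers, y is the line along which they close (so a half turn about z gives the same grasp; the last joint's range is limited). The gripper opens to 87 mm and grips with 3 to 60 N. Pads are 19 mm wide; open, the fingers measure 117 mm over their backs; the gripper's body (75 mm by 190 mm) begins 51 mm behind the grasp point.
Start: joints at [0.924, 0.527, 1.433, -0, 1.181, -0.178], TCP at [0.282, 0.558, 0.405] pointing down, gripper open.
Joint ranges: [-3.08, 3.08], [-0.75, 2.2], [0.22, 2.44], [-1.43, 4.57], [0, 2.65], [-2.85, 2.85]. Speed limits (rad/s): [2.79, 2.79, 3.14, 3.14, 3.14, 3.14].

### API

Orientations are given as a unit quaternion [x, y, z, w].
In Python, from rig import * gives the robot as it stands.
- The arm moves only by the tool move_arm, never from a script. Its argument "commands" is a list that holds one entry, the list of rows, each a list of 6 numbers: the shift along the tool's x, y, z in units of 40 mm (1.0 is 40 mm), then the turn, a rotation vector about the tool's x, y, z in rad. A call has 1 to 12 rows; each row is the pose to reach, as a shift and turn from the pose commanded when the call began, along the tool's axes at that moment; what a row does not reach only later rows make up. A row lasts 1/8 s, in which the tool goes at most 62.5 mm and 10.7 degrees, less where a joint would pass 70% of its speed; a pose out of reach is approached as far as the arm can. A call with a gripper value outside its range is refused whole. "claw" is the closure, from -1 (fully open) to 1 (shut), so that 0 is half open, set as the call begins (left out, the last holds). The fingers move at their own pace and stop on an object; "squeeze" is the grip in N (left out, the last holds). Time passes only in rows, so rows that repeat a pose let the fingers close. It gives the time, the measured TCP pose, the force, the opening and the grip force at its end, in the units of the state.
- get_obs(): the state, without advancing time (a new reading comes with each control period).
- camera(name): name is "scene" or "top" or "wrist"; returns a dict with "pixels" (480x640x3 uint8, blue, green, red), "range_z" (480x640 float32, m along the optical axis (not along the pixel's ray), 0 where there is no reading), "camera_matrix" (3x3 intrinsics, pixels), "extrinsics" (4x4, takes a point from world to camera coordinates). Camera axes: x right, y up, looking along -z (the intrinsics and any distortion apply to the point x, -y, -z); pixel columns grow to the right and rows downward; lengths in m; the calibration is good to about 2 mm. A picture is of the moment at which its call begins.
- hand_in(): hands the job in; it is judged then, once.
The state is a dict: "time": time; "q": joint angles; "joint_velocities": joint speeds; "joint_torque": joint torques, N m; "position": TCP position; "tool_rot": TCP orientation; "ft_force": force on the tool from outside, world axes, zero at the start; "moment": the same for the moment, N m; "grip_width": finger opening in m; "grip_force": force on a finger pad.
Only numpy, scipy, OpenCV 4.12 (cv2) and the standard library are available. Lean on these libraries where they do the work, as an engineer would, in place of code of your own. Each camera call takes 0.05 s, during which the arm holds its last target. There are 200 camera calls.

### The job

The grey cast-iron surface plate rocks because its foot at the near right corner is too short. With the fingertips only, push the wooden wedge along the bench, thin end first, under that short foot until it is snug, and test by pressing firmly down on top of the plate at that corner: push further in if it still rocks. Pick nothing up, do not shove the plate away, topple the block standing on it or disturb the tools lying around, and finish while still pressing down on that corner, with the plate level and no longer rocking.

Things in the scene. Friction and masses are not known exactly. Their poses are not given: they have to be found in the camera images.
- plate: ground-steel top 160 (x) x 200 (y) mm on a grey ribbed casting, 3.6 kg, loose on four 24 mm square rubber feet (the long ones with 12 mm soles) centred 62 mm in x, 82 mm in y from the origin. Origin: centre of underside, at bench height; -x is its front (robot side), +y its left. Top at 58 mm, casting's underside at 18 mm. It stands level on three feet; 3 to 6 N down on the fourth corner rocks it
- test_corner (a point): point on the plate's top surface, straight above the short foot: press here, 8 to 15 N shows whether it rocks (plate x -62 mm, y -82 mm); 58 mm above the bench when the plate is level. Axes as the plate
- short_foot_bench (a point): point under the centre of the short foot, at the level of the other feet's soles (plate x -62 mm, y -82 mm, z 0). The short foot's flat 24 x 24 mm sole hangs 4.5 to 8.5 mm above it, different each time and not otherwise known
- wedge: wooden wedge, 90 long (its x) x 50 wide (its y), 2 mm high at the thin end (+x) rising evenly to 16 mm at the thick end (-x), 70 g, lying flat on the bench in front of the short foot with its thin end roughly toward it. Origin: centre of its underside. Once jammed it stays by friction
- wedge_back (a point): centre of the wedge's upright thick end face (50 wide x 16 mm high), 8 mm above the bench: push here. Axes as the wedge
- wedge_tip (a point): middle of the wedge's thin edge, 1 mm above the bench
- punch_block: steel block 32 x 50 x 43 mm with a round boss on top, 0.45 kg, standing loose on the plate, left of and behind its middle; origin: centre of its underside
- hex_key: small L-shaped hex key, 80 mm, lying in front of the plate; bystander; origin: centre of its underside
- spanner: open-end spanner, 134 mm, lying flat; bystander; origin: centre of its underside
- marker_pen: marker pen, 130 mm, lying; bystander; origin: centre of its underside
- screwdriver: small screwdriver, 166 mm, lying near the robot; bystander; origin: centre of its underside

How it is judged:
At the end, for the whole second after the job is handed in: Fingers press the plate with 3 to 40 N within 40 mm of the test corner, whose top stays 55.8 to 60.5 mm high, plate within 0.02 rad of level; the wedge carries over 1 N of the plate, untouched by the fingers, thin edge within 60 mm of the short foot's centre; plate and wedge at rest (contact force between the fingers and plate between 3 and 40 N and horizontal distance between the grasp point and test_corner below 0.04 m and contact force between wedge and plate above 1 N and height (world z) of test_corner between 0.0558 and 0.0605 m and angle between plate's own z axis and vertical below 0.02 rad and contact force between the fingers and wedge below 0.5 N and horizontal distance between wedge_tip and short_foot_bench below 0.06 m and linear speed of each of plate, wedge below 0.01 m/s); the arm keeps its last pose, push and grip.
It fails at once if the wedge is lifted off the bench (height (world z) of wedge above 0.015 m).
It fails at once if the plate is lifted or tipped (height (world z) of plate above 0.02 m or angle between plate's own z axis and vertical above 0.15 rad).
It fails at once if the plate is shoved more than 30 mm away (distance of plate from where it was at the start of the episode above 0.03 m).
It fails at once if the block on the plate is toppled, lifted or pushed more than 45 mm (angle between punch_block's own z axis and vertical above 0.4 rad or distance of punch_block from where it was at the start of the episode above 0.045 m or height (world z) of punch_block above 0.08 m).
It fails at once if the hex key, spanner, marker or screwdriver is moved more than 30 mm (distance of any of hex_key, spanner, marker_pen, screwdriver from where it was at the start of the episode above 0.03 m).
It also fails if it takes over 48 s, if anything falls off the work surface, if the arm or the gripper's body presses on something with over 40 N, if the wrist force passes 120 N, or if a joint passes its speed limit or range.

## Working session

There is one attempt and no reset: what is moved stays moved. The work goes in short steps, Python scripts to look and compute and a tool call to move; the robot and the scene stay as the last step left them, time stands still between calls to the robot, and variables do not carry over. Pictures are saved under pics/ and viewed, at most 10 in all, crops included, and the job is handed in when it is done.

Besides the shell and the picture viewer there is one more tool, called as name([rows], argument=value, ...), one row to a line, values as JSON. move_arm: Moves the arm, as the interface text tells. Its arguments: {"type":"object","properties":{"commands":{"type":"array","items":{"type":"array","items":{"type":"array","items":{"type":"number"}}}},"claw":{"type":"number"},"squeeze":{"type":"number"}},"required":["commands"]}

```bash
mkdir -p pics; cat > h.py <<'E'
from rig import *
import numpy as np, cv2
def cam(n):
    c=camera(n); K=np.array(c["camera_matrix"]);E=np.array(c["extrinsics"]);d=c["range_z"]
    v,u=np.mgrid[0:480,0:640]
    P=np.stack([(u-K[0,2])/K[0,0]*d,-(v-K[1,2])/K[1,1]*d,-d],-1)
    W=(P-E[:3,3])@E[:3,:3]   # R^T (p-t)
    W[d==0]=np.nan
    return c["pixels"],W,K,E
E
python3 - <<'E'
from h import *
o=get_obs();print(o)
for n in("top","scene"):
    im,W,K,E=cam(n);cv2.imwrite(f"pics/{n}0.png",im);np.save(f"{n}0.npy",W);print(n,-E[:3,:3].T@E[:3,3])
E
```

```text
{'time': 0.0, 'q': array([ 9.24499709e-01,  5.28476175e-01,  1.43389573e+00, -3.66796479e-05,
        1.18140744e+00, -1.78509851e-01]), 'joint_velocities': array([-6.45570594e-05,  1.23725944e-03, -2.48662705e-03,  9.88977671e-04,
       -3.75205116e-05, -2.25203446e-04]), 'joint_torque': array([-3.54104659e-04, -4.40038526e+01, -1.76595175e+01,  6.31593168e-02,
        5.79993508e-02, -1.25380025e-04]), 'position': array([0.28159321, 0.55758585, 0.40376715]), 'tool_rot': array([ 2.31759714e-01,  9.72772450e-01, -1.00847741e-03, -4.22688920e-04]), 'ft_force': array([ 1.14438135,  0.01124098, -0.37563324]), 'moment': array([-0.01536466,  0.04304562,  0.01667609]), 'grip_force': 0.0, 'grip_width': 0.08737707484878152}
top [0.44389014 0.16313038 0.9774055 ]
scene [-0.04614993 -0.51537135  1.00226652]
```

View pics/top0.png

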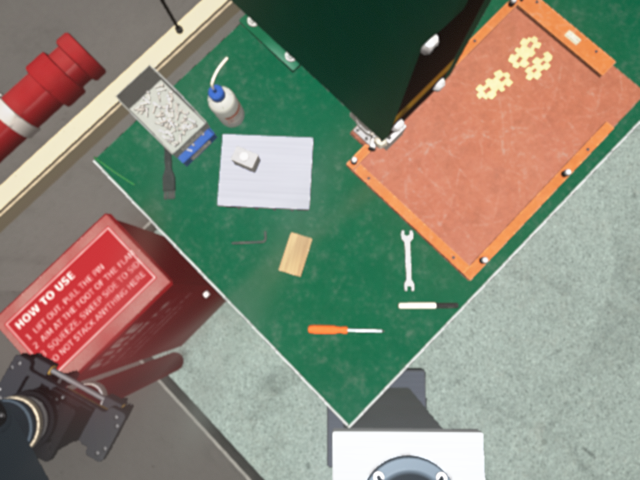

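View pics/scene0.png

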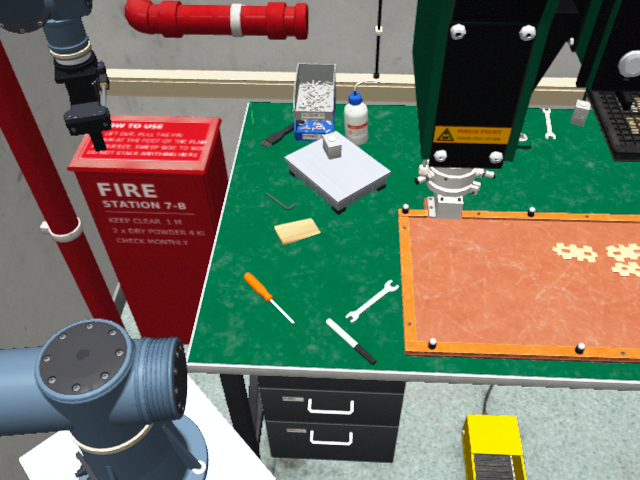

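The top view shows the plate at px (218–313, 135–209), with the wedge below it at (280–312, 233–277) near its lower right corner. The hex key is at (250,240), and a tall green press stands right of the plate.

```bash
python3 - <<'E'
from h import *
for n in("top","scene"):
    W=np.load(n+"0.npy");im=cv2.imread(f"pics/{n}0.png");hsv=cv2.cvtColor(im,cv2.COLOR_BGR2HSV)
    z=W[...,2]
    reg=(W[...,0]>.2)&(W[...,0]<.9)&(abs(W[...,1])<.6)
    wood=((hsv[...,0]>10)&(hsv[...,0]<30)&(hsv[...,1]>60)&(hsv[...,2]>120)&reg).astype(np.uint8)
    if n=="top": wood[:,345:]=0;wood[:220]=0;wood[300:]=0
    else: wood[:,340:]=0;wood[:200]=0;wood[255:]=0
    plate=((abs(z-.058)<.008)&(hsv[...,1]<60)&(hsv[...,2]>120)&reg).astype(np.uint8)
    for nm,m in(("wood",wood),("plate",plate)):
        k,l,s,c=cv2.connectedComponentsWithStats(m)
        i=1+np.argmax(s[1:,4]);M=l==i;P=W[M]
        print(n,nm,s[i],"z",np.nanpercentile(P[:,2],[1,50,99]).round(4))
        r=cv2.minAreaRect(P[:,:2].astype(np.float32));print("  rect",r,cv2.boxPoints(r).round(4).tolist())
        if nm=="wood":
            A=np.c_[P[:,:2],np.ones(len(P))];g=np.linalg.lstsq(A,P[:,2],rcond=None)[0];print("  grad",g, np.degrees(np.arctan2(-g[1],-g[0])))
    # other objects low height
    if n=="top":
        for q in [(250,240),(408,260),(428,305),(345,330),(380,130),(327,330),(247,158),(180,205)]:print(q,W[q[1],q[0]].round(3))
E
```

```text
top wood [279 232  33  45 934] z [-0.001   0.0088  0.0175]
  rect ((0.5328656435012817, 0.24218140542507172), (0.053172558546066284, 0.09208562225103378), 72.08358764648438) [[0.48089998960494995, 0.23100000619888306], [0.5684999823570251, 0.20270000398159027], [0.5849000215530396, 0.2533000111579895], [0.49720001220703125, 0.2815999984741211]]
  grad [-0.14781439  0.02354818  0.08154372] -9.051676130855158
top plate [ 217  135   96   75 6076] z [0.0537 0.0581 0.0621]
  rect ((0.7092097401618958, 0.3045658469200134), (0.20056892931461334, 0.16064532101154327), 87.05997467041016) [[0.6237999796867371, 0.2084999978542328], [0.7843000292778015, 0.20029999315738678], [0.7946000099182129, 0.40059998631477356], [0.6341000199317932, 0.40880000591278076]]
(250, 240) [ 0.565  0.346 -0.001]
(408, 260) [ 0.518 -0.009  0.008]
(428, 305) [ 0.419 -0.049  0.012]
(345, 330) [0.365 0.132 0.016]
(380, 130) [0.725 0.076 0.251]
(327, 330) [0.366 0.171 0.02 ]
(247, 158) [0.725 0.336 0.101]
(180, 205) [ 0.647  0.509 -0.   ]
scene wood [274 219  47  26 741] z [-0.0019  0.0076  0.0177]
  rect ((0.5340341925621033, 0.24784991145133972), (0.06900390982627869, 0.09066877514123917), 72.90208435058594) [[0.4805999994277954, 0.2282000035047531], [0.5672000050544739, 0.20149999856948853], [0.5874999761581421, 0.26750001311302185], [0.5008000135421753, 0.29420000314712524]]
  grad [-0.11468587  0.0382922   0.05892152] -18.46353169075123
scene plate [ 285  131  106   71 3420] z [0.0518 0.0565 0.0615]
  rect ((0.7091953754425049, 0.30372554063796997), (0.20794476568698883, 0.16487817466259003), 86.48886108398438) [[0.6205000281333923, 0.20499999821186066], [0.785099983215332, 0.1949000060558319], [0.7978000044822693, 0.4025000035762787], [0.6333000063896179, 0.41260001063346863]]
```

Plate centre is (0.709, 0.305) with yaw −3°, and the measured rectangle is 160x200 at z 58 mm, as it should be. That puts the short foot at (0.643, 0.226). The wedge is centred at (0.533, 0.242) and heads −18°. I'm moving to a standoff 30 mm behind its back face, with a narrow two-finger opening.

move_arm([
  [[-1.2, -0.75, 0.3, 0, 0, -0.03], [-2.4, -1.5, 0.8, 0, 0, -0.06], [-3.6, -2.25, 1.3, 0, 0, -0.09], [-4.8, -3.0, 1.8, 0, 0, -0.12], [-6.0, -3.7, 2.3, 0, 0, -0.154], [-7.0, -4.3, 2.8, 0, 0, -0.154], [-7.3, -4.5, 3.3, 0, 0, -0.154], [-7.3, -4.5, 3.8, 0, 0, -0.154], [-7.3, -4.5, 3.8, 0, 0, -0.154], [-7.3, -4.5, 3.8, 0, 0, -0.154]],
], claw=0.655, squeeze=20)

```text
time: 1.35
position: [0.4613, 0.2658, 0.2531]
tool_rot: [0.156, 0.988, 0.0, 0.0]
ft_force: [-0.9, 0.8, 0.7]
grip_width: 0.0152
grip_force: 0.0
```

move_arm([
  [[0, 0, 0.5, 0, 0, 0], [0, 0, 1.0, 0, 0, 0], [0, 0, 1.4, 0, 0, 0], [0, 0, 1.66, 0, 0, 0], [0, 0, 1.66, 0, 0, 0]],
])

```text
time: 1.98
position: [0.4611, 0.2656, 0.1859]
tool_rot: [0.156, 0.988, -0.0, -0.0]
ft_force: [0.8, -0.8, -0.8]
grip_width: 0.0149
grip_force: 0.0
```

```bash
python3 - <<'E'
from h import *
im,W,K,E=cam("wrist");a=im
im2,W2,_,_=cam("scene");b=cv2.resize(im2[120:300,180:440],(520,360))
c=np.zeros((480,640+0,3),np.uint8)
cv2.imwrite("pics/w1.png",np.hstack([cv2.resize(a,(400,300)),cv2.resize(im2[100:340,130:450],(400,300))]))
print(get_obs()["position"],get_obs()["ft_force"])
E
```

```text
[0.46141251 0.2656376  0.18663348] [ 0.58726361  0.7408765  -0.08056743]
```

View pics/w1.png

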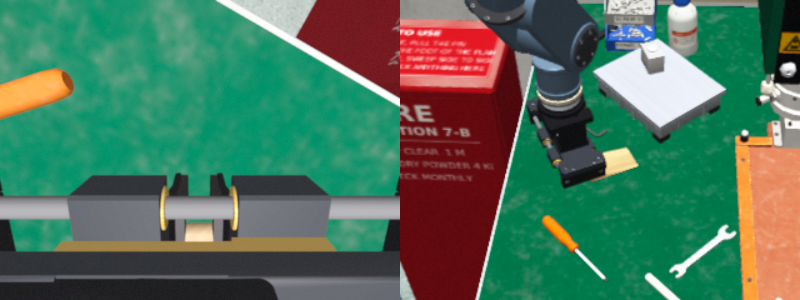

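The scene crop shows the gripper down behind the wedge at about (600,165). In the wrist view the wedge's end face is centred between the fingers at (200,232). I'm pushing along an arc that turns the wedge to about −4°.

move_arm([
  [[-0.2, 0, 0, 0, 0, 0], [-0.4, 0, 0, 0, 0, 0], [-0.5, 0, 0, 0, 0, 0], [-0.68, -0.037, 0, 0, 0, -0.03], [-0.85, -0.073, 0, 0, 0, -0.061], [-1.03, -0.1, 0, 0, 0, -0.092], [-1.2, -0.122, 0, 0, 0, -0.122], [-1.37, -0.138, 0, 0, 0, -0.153], [-1.535, -0.152, 0, 0, 0, -0.183], [-1.72, -0.16, 0, 0, 0, -0.214], [-1.9, -0.163, 0, 0, 0, -0.244], [-1.9, -0.163, 0, 0, 0, -0.244]],
])

```text
time: 3.58
position: [0.5324, 0.2356, 0.1864]
tool_rot: [0.035, 0.999, 0.0, 0.001]
ft_force: [0.0, 0.8, -0.0]
grip_width: 0.015
grip_force: 0.0
```

```bash
cat > look.py <<'E'
from h import *
import sys
im,W,K,E=cam("scene");im2,W2,_,_=cam("top")
cv2.imwrite(f"pics/{sys.argv[1]}.png",np.hstack([cv2.resize(im2[100:310,190:400],(400,400),interpolation=cv2.INTER_CUBIC),cv2.resize(im[110:280,240:410],(400,400),interpolation=cv2.INTER_CUBIC)]))
for im,W in((im2,W2),(im,W)):
    hsv=cv2.cvtColor(im,cv2.COLOR_BGR2HSV)
    reg=(W[...,0]>.45)&(W[...,0]<.72)&(W[...,1]>.15)&(W[...,1]<.32)
    m=((hsv[...,0]>10)&(hsv[...,0]<30)&(hsv[...,1]>60)&(hsv[...,2]>110)&reg).astype(np.uint8)
    k,l,s,c=cv2.connectedComponentsWithStats(m)
    if k>1:
        P=W[l==1+np.argmax(s[1:,4])];r=cv2.minAreaRect(P[:,:2].astype(np.float32));print("wood",r)
    m=((abs(W[...,2]-.058)<.008)&(hsv[...,1]<60)&(hsv[...,2]>120)&(W[...,0]>.6)&(W[...,1]>.15)&(W[...,1]<.45)).astype(np.uint8)
    k,l,s,c=cv2.connectedComponentsWithStats(m);P=W[l==1+np.argmax(s[1:,4])]
    g=np.linalg.lstsq(np.c_[P[:,:2]-[.643,.226],np.ones(len(P))],P[:,2],rcond=None)[0]
    print("plate",cv2.minAreaRect(P[:,:2].astype(np.float32)),"grad,zcorner",g.round(4))
o=get_obs();print(o["position"].round(4),o["ft_force"].round(2),o["time"])
E
python3 look.py a1
```

```text
plate ((0.7093221545219421, 0.30486762523651123), (0.20118661224842072, 0.16142143309116364), 87.11663055419922) grad,zcorner [0.0034 0.0006 0.0579]
wood ((0.626192569732666, 0.20467686653137207), (0.01901169680058956, 0.008793429471552372), 19.64748764038086)
plate ((0.7090111970901489, 0.3023989796638489), (0.20116159319877625, 0.1640188992023468), 86.87954711914062) grad,zcorner [-0.0006 -0.0001  0.0566]
[0.5316 0.2358 0.1863] [-0.15  0.2   0.3 ] 3.675
```

View pics/a1.png

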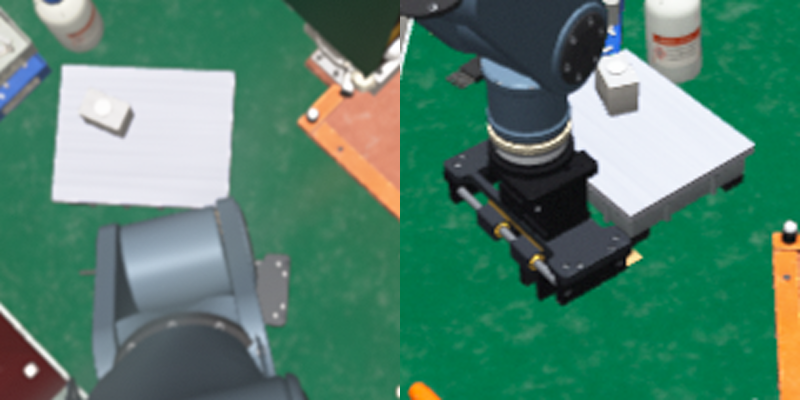

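The wedge's right front corner shows at about (635,258) in the right-hand crop. That puts it near world (0.63, 0.204), which matches the prediction that the tip is at the foot's front edge. Pushing straight on in steps and watching the force.

move_arm([
  [[-0.1, 0, 0, 0, 0, 0], [-0.2, 0, 0, 0, 0, 0], [-0.3, 0, 0, 0, 0, 0], [-0.37, 0, 0, 0, 0, 0], [-0.4, 0, 0, 0, 0, 0], [-0.4, 0, 0, 0, 0, 0]],
])

```text
time: 4.42
position: [0.5476, 0.2347, 0.1864]
tool_rot: [0.035, 0.999, 0.0, 0.0]
ft_force: [-0.9, 0.6, 0.6]
grip_width: 0.0149
grip_force: 0.0
```

move_arm([
  [[-0.04, 0, 0, 0, 0, 0], [-0.08, 0, 0, 0, 0, 0], [-0.1, 0, 0, 0, 0, 0], [-0.1, 0, 0, 0, 0, 0]],
])

```text
time: 4.92
position: [0.5516, 0.2345, 0.1864]
tool_rot: [0.035, 0.999, 0.0, 0.0]
ft_force: [-0.1, -0.2, 0.1]
grip_width: 0.0146
grip_force: 0.0
```

move_arm([
  [[-0.04, 0, 0, 0, 0, 0], [-0.08, 0, 0, 0, 0, 0], [-0.1, 0, 0, 0, 0, 0], [-0.1, 0, 0, 0, 0, 0]],
])

```text
time: 5.42
position: [0.5556, 0.2342, 0.1863]
tool_rot: [0.035, 0.999, 0.0, 0.0]
ft_force: [-0.5, -0.8, -0.5]
grip_width: 0.0152
grip_force: 0.0
```

move_arm([
  [[-0.03, 0, 0, 0, 0, 0], [-0.06, 0, 0, 0, 0, 0], [-0.08, 0, 0, 0, 0, 0]],
])

```text
time: 5.8
position: [0.5587, 0.2339, 0.1863]
tool_rot: [0.035, 0.999, -0.0, 0.0]
ft_force: [-0.9, -0.4, -0.1]
grip_width: 0.0148
grip_force: 0.2
```

move_arm([
  [[-0.03, 0, 0, 0, 0, 0], [-0.06, 0, 0, 0, 0, 0], [-0.08, 0, 0, 0, 0, 0]],
])

```text
time: 6.18
position: [0.5607, 0.2338, 0.1862]
tool_rot: [0.035, 0.999, -0.0, -0.002]
ft_force: [-5.2, 1.2, 3.6]
grip_width: 0.015
grip_force: 2.6
```

Contact: force rose to 5 N. A little further to seat it.

move_arm([
  [[-0.03, 0, 0, 0, 0, 0], [-0.05, 0, 0, 0, 0, 0], [-0.05, 0, 0, 0, 0, 0]],
])

```text
time: 6.55
position: [0.5617, 0.2338, 0.1862]
tool_rot: [0.035, 0.999, -0.0, -0.003]
ft_force: [-8.2, 0.6, 5.8]
grip_width: 0.015
grip_force: 3.7
```

```bash
python3 look.py a2
```

```text
plate ((0.70899897813797, 0.304400771856308), (0.20000503957271576, 0.1608944833278656), 86.94747161865234) grad,zcorner [0.0012 0.0003 0.0581]
wood ((0.5403113961219788, 0.25767579674720764), (0.027506113052368164, 0.004411304369568825), 85.26419067382812)
plate ((0.711243212223053, 0.3003111481666565), (0.19790112972259521, 0.1608116328716278), 86.31351470947266) grad,zcorner [-0.0041  0.0019  0.0568]
[0.5616 0.2338 0.1862] [-7.68  1.63  6.01] 6.65
```

The plate hasn't moved and the wedge is snug. Backing off, rising, and going over the corner with closed fingers.

move_arm([
  [[0.25, 0, 0, 0, 0, 0], [0.6, 0, 0, 0, 0, 0], [0.6, 0, -1.0, 0, 0, 0], [0.6, 0, -2.0, 0, 0, 0], [0.2, 0, -2.6, 0, 0, 0], [-0.8, 0, -2.6, 0, 0, 0], [-1.6, 0, -2.6, 0, 0, 0], [-2.05, 0, -2.6, 0, 0, 0], [-2.05, 0, -2.6, 0, 0, 0]],
], claw=1)

```text
time: 7.78
position: [0.6464, 0.2275, 0.2902]
tool_rot: [0.035, 0.999, 0.0, 0.001]
ft_force: [-0.2, -0.3, -0.4]
grip_width: 0.0003
grip_force: 0.0
```

```bash
python3 look.py a3
```

```text
plate ((0.7121884822845459, 0.3878962993621826), (0.16025148332118988, 0.04248283803462982), 0.041551943868398666) grad,zcorner [ 0.0048 -0.006   0.0588]
wood ((0.6147443056106567, 0.23270761966705322), (0.06790495663881302, 0.08987444639205933), 87.83903503417969)
plate ((0.7090511322021484, 0.304063081741333), (0.20663419365882874, 0.16166800260543823), 86.83485412597656) grad,zcorner [-0.0001 -0.0006  0.0566]
[0.6447 0.2279 0.2898] [ 0.2   0.44 -0.27] 7.875
```

View pics/a3.png

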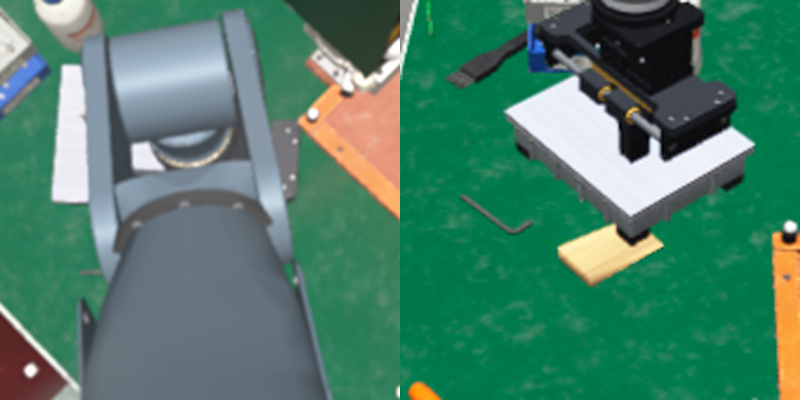

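The wedge is well under the short foot at (630,235), and the fingers are above that corner. Now pressing.

move_arm([
  [[0, 0, 0.4, 0, 0, 0], [0, 0, 0.8, 0, 0, 0], [0, 0, 1.1, 0, 0, 0], [0, 0, 1.18, 0, 0, 0], [0, 0, 1.22, 0, 0, 0], [0, 0, 1.24, 0, 0, 0], [0, 0, 1.24, 0, 0, 0]],
])

```text
time: 8.75
position: [0.6458, 0.2279, 0.2412]
tool_rot: [0.035, 0.999, 0.0, 0.0]
ft_force: [0.7, 0.8, 1.0]
grip_width: 0.0002
grip_force: 0.0
```

move_arm([
  [[0, 0, 0.02, 0, 0, 0], [0, 0, 0.03, 0, 0, 0], [0, 0, 0.03, 0, 0, 0]],
])

```text
time: 9.12
position: [0.6458, 0.2279, 0.2405]
tool_rot: [0.035, 0.999, 0.0, 0.001]
ft_force: [-1.2, 0.7, 4.4]
grip_width: 0.0004
grip_force: 2.8
```

move_arm([
  [[0, 0, 0.02, 0, 0, 0], [0, 0, 0.04, 0, 0, 0], [0, 0, 0.04, 0, 0, 0]],
])

```text
time: 9.5
position: [0.6458, 0.2279, 0.2404]
tool_rot: [0.035, 0.999, 0.0, 0.001]
ft_force: [-3.4, -0.2, 11.8]
grip_width: 0.0001
grip_force: 6.0
```

move_arm([
  [[0, 0, 0.02, 0, 0, 0], [0, 0, 0.03, 0, 0, 0], [0, 0, 0.03, 0, 0, 0], [0, 0, 0.03, 0, 0, 0]],
])

```text
time: 10.0
position: [0.6457, 0.2279, 0.2403]
tool_rot: [0.035, 0.999, -0.0, 0.001]
ft_force: [-5.5, -1.5, 16.8]
grip_width: 0.0002
grip_force: 8.4
```

The corner is firm: from 4 to 17 N it moved only 0.2 mm, at a height of about 58.3 mm. One last check before handing in.

```bash
python3 look.py a4
```

```text
plate ((0.7113412618637085, 0.3823181390762329), (0.16160233318805695, 0.05342097952961922), 1.8576990365982056) grad,zcorner [ 0.0035 -0.0031  0.0585]
wood ((0.6149035096168518, 0.23181578516960144), (0.06592262536287308, 0.0935036689043045), 85.58366394042969)
plate ((0.6535135507583618, 0.3073796331882477), (0.2015138417482376, 0.05239205062389374), 87.462646484375) grad,zcorner [-0.0003  0.0003  0.0563]
[0.6457 0.2279 0.2403] [-5.15 -1.88 17.14] 10.1
```

View pics/a4.png

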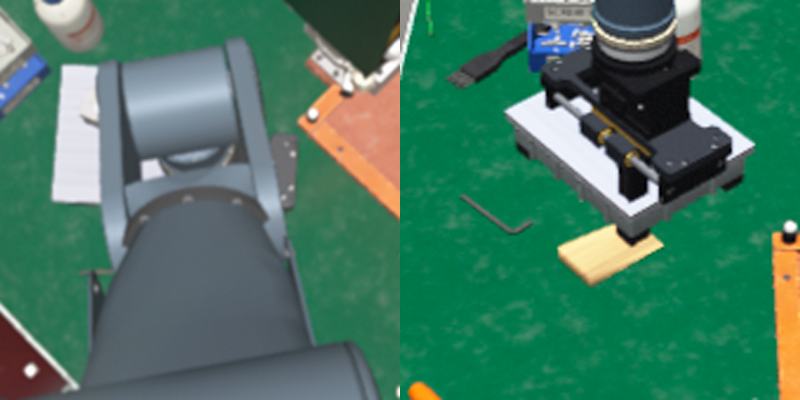

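The fingers are pressing on the corner with 17 N. The wedge is still in place under the foot at (630,235), and the plate is level.

```bash
python3 -c "
from rig import *
print(hand_in())"
```

```text
the job is handed in; nothing more can be done
None
```

The wedge is snug under the short foot, the plate is level and no longer rocks (corner about 58.3 mm high), and I handed in with the fingers pressing that corner at about 17 N; no verdict came back.

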